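Open a gate valve to its back-seat, then ease it off half a turn

TASK

Open the rebuilt gate valve on the bench with its red handwheel (anticlockwise from above) until the stem comes up gently against its internal back-seat, without forcing it. Then ease it off again so that the stem itself is screwed back down by half a turn (2.5 mm): the wheel is badly worn and has a lot of slack, so feel when the slack is taken up and only count from there. Let go of the wheel and leave the other things on the bench where they are.

Things in the scene. Friction and masses are not known exactly. Their poses are not given: they have to be found in the camera images.
- valve: bronze gate valve, pipe axis along its y, on a green base plate 160 x 300 x 12 mm fixed to the bench; origin at the centre of the plate's underside, z up. A red handwheel 134 mm across turns on the vertical axis through the origin. Anticlockwise from above raises the stem 5 mm per turn of the stem nut, clockwise lowers it.
- hub (a point): centre of the wheel, on its axis, at rim height, 174 mm above the bench (rim bar 14 mm thick); turns with the wheel, its x axis points to the handle. After each reversal the wheel turns freely through slack of unknown size, much of a turn, before it drives the nut; it starts anywhere in it. At the handle the slack takes about 1 N, driving the nut about 10 N (6 to 9 N when paused).
- handle (a point): mid-height of the wheel's upright black handle, a round sleeve 21 mm in diameter, 50 mm tall, on the rim 60 mm from the axis; this point is 217 mm above the bench, 20 mm below the handle's top, 30 mm above its lower end. It goes round with the wheel; the sleeve spins freely on its pin, so the gripper need not turn.
- stem_tip (a point): top of the steel stem, 12 mm in diameter, which rises through the middle of the wheel without turning; 190 to 201 mm above the bench. The back-seat is a hidden, slightly springy stop some 0.5 to 1.2 nut turns above the start: there the handle force jumps to 12 N, then climbs by about 0.5 N per mm of handle travel; over about 22 N harms it.
- packing_ring: brass packing ring 44 mm across, 8 mm thick, lying on the valve's base plate; leave alone
- tube_a: square steel tube 25 x 25 x 220 mm lying along its x; origin under its centre; leave alone
- tube_b: as tube_a; leave alone
- jar: glass jar with a red cap, 60 mm across, 75 mm tall; leave alone
- magnet: yellow welding magnet 55 x 50 x 45 mm with a black switch on top (75 mm in all); leave alone
- billet: round steel billet 52 mm across, 70 mm tall; leave alone
- spanner: steel spanner 200 mm long; leave alone

How it is judged:
On the way:
1. the stem has come up against its back-seat (z of stem_tip in the frame of valve above 0.1998 m), for 0.1 s.
At the end, for the whole second after the job is handed in: the stem stands half a nut turn (2.5 mm) below its back-seat, to within 50 degrees of nut turn (0.7 mm), after having touched the back-seat, with the wheel let go (z of stem_tip in the frame of valve between 0.1967 and 0.1981 m).
It fails at once if the stem is forced against the back-seat (more than about 24 N at the handle) (z of stem_tip in the frame of valve above 0.2002 m).
It fails at once if one of the other loose things on the bench is pushed more than 25 mm (distance of any of packing_ring, tube_a, tube_b, jar, magnet, billet, spanner from where it was at the start of the episode above 0.025 m).
It also fails if it takes over 72 s, if anything falls off the work surface, if the arm or the gripper's body presses on something with over 40 N, if the wrist force passes 120 N, or if a joint passes its speed limit or range.

ROBOT

A 6-joint arm with a two-finger parallel gripper is mounted at the origin on the work surface. World frame = base frame: x ahead of the robot, y to its left, z up, the work surface at z = 0. Lengths are in m, angles in rad, forces in N, time in s.
With the tool pointing down it reaches from about 0.35 to 0.775 m from the base axis. Payload 7.3 kg.
Tool frame: the origin (TCP) lies between the finger pads; the fingertips stand robot.tcp_to_tips ahead of it and the grasp point (between the pads) lies 2 mm behind it (robot.tcp_to_tips is the distance from the TCP to the fingertips, in m); y points along the fingers, x is the direction in which the jaws open and shut, and the axes are right-handed (so a half turn about y gives the same grasp; the last joint's range is limited). The gripper opens to 92 mm and grips with 3 to 60 N. Pads are 19 mm wide; open, the fingers measure 130 mm over their backs; the gripper's body (75 mm by 190 mm) begins 47 mm behind the grasp point.
Start: joints at [-1.271, 0.342, 1.524, -0, 1.275, -0.146], TCP at [0.226, -0.474, 0.244] pointing down, gripper open.
Joint ranges: [-2.53, 2.53], [-0.77, 2.02], [0.04, 2.7], [-1, 4.14], [0.28, 2.66], [-3.11, 3.11]. Speed limits (rad/s): [2.57, 2.57, 3.14, 3.14, 3.14, 3.14].

INTERFACE

Orientations are given as [roll, pitch, yaw] about the fixed x, y, z axes, in that order (R = Rz(yaw) Ry(pitch) Rx(roll)).
In Python, from cell import status, read_camera, get_calibration, robot gives the robot as it stands.
- The arm moves only by the shell command python3 -m creep 'ROWS' [FORCE]. ROWS is JSON, a list of rows, each an object of numbers: "dx", "dy", "dz": the shift along the tool's x, y, z in m; "rx", "ry", "rz": the turn, a rotation vector about the tool's x, y, z in rad; "gripper": the opening, from 0 (shut) to 1 (fully open). A call has 1 to 20 rows; each row is the pose to reach, as a shift and turn from the pose commanded when the call began, along the tool's axes at that moment; what a row does not reach only later rows make up. A row lasts 1/8 s, in which the tool goes at most 62.5 mm and 10.7 degrees, less where a joint would pass 70% of its speed; a pose out of reach is approached as far as the arm can. A call with a gripper value outside its range is refused whole. The fingers move at their own pace and stop on an object; FORCE is the grip in N (left out, the last holds). Time passes only in rows, so rows that repeat a pose let the fingers close. It gives the time, the measured TCP pose, the force and the opening at its end, in the units of the state.
- status.observe(): the state, without advancing time (a new reading comes with each control period).
- read_camera(name): name is "scene" or "top"; returns (picture, depth): 384x512x3 uint8, red, green, blue; 384x512 float32, m along the optical axis (not along the pixel's ray), 0 where there is no reading.
- get_calibration(name): a dict with "fx", "fy", "cx", "cy" (pixels), "xyz" and "rotation" of the camera in the world. Camera axes: x right, y down, z forward; pixel columns grow to the right and rows downward; lengths in m; the calibration is good to about 2 mm. A picture is of the moment at which its call begins. get_calibration takes no time and is no camera call.
- robot.hand_in(): hands the job in, once; it reports no verdict.
The state is a dict: "time": time; "qpos": joint angles; "qvel": joint speeds; "joint_efforts": joint torques, N m; "tool_pos": TCP position; "tool_rot": TCP orientation; "contact_force": force on the tool from outside, world axes, zero at the start; "torque": the same for the moment, N m; "opening": finger opening in m.
Only numpy, scipy, OpenCV 4.12 (cv2) and the standard library are available. Lean on these libraries where they do the work, as an engineer would, in place of code of your own. Each camera call takes 0.05 s, during which the arm holds its last target.

## Working session

There is one attempt and no reset: what is moved stays moved. The work goes in short steps, Python scripts to look and compute and a shell command to move; the robot and the scene stay as the last step left them, time stands still between calls to the robot, and variables do not carry over. Pictures are saved under pics/ and viewed, and the job is handed in when it is done.

```bash
ls; mkdir -p pics; python3 - <<'E'
from cell import status, read_camera, get_calibration, robot
import cv2,numpy as np
print(status.observe()); print([a for a in dir(robot) if a[0]!='_'], robot.tcp_to_tips)
for n in("scene","top"):
    p,d=read_camera(n); cv2.imwrite(f"pics/{n}0.png",p[:,:,::-1]); np.save(f"/tmp/{n}d.npy",d); np.save(f"/tmp/{n}p.npy",p)
    print(n,get_calibration(n))
E
```

```text
pics
{'time': 0.0, 'qpos': array([-1.27102160e+00,  3.42700645e-01,  1.52501291e+00, -2.74610521e-05,
        1.27543595e+00, -1.46001986e-01]), 'qvel': array([ 4.41874313e-04,  2.37407807e-04, -1.13464981e-03,  1.93825100e-03,
        8.12655721e-04,  1.94476440e-05]), 'joint_efforts': array([ 2.28540257e-04, -4.31238806e+01, -2.44224054e+01,  7.14641903e-02,
        5.59209217e-02, -1.12423395e-04]), 'tool_pos': array([ 0.22625318, -0.47331028,  0.24305786]), 'tool_rot': array([-1.57059581e+00,  1.54410623e-03, -1.12501145e+00]), 'contact_force': array([ 0.01769472, -0.34299204,  0.27331792]), 'torque': array([-0.03661513,  0.00535518, -0.01709226]), 'opening': 0.0916872402423711}
['IKError', 'hand_in', 'tcp_to_tips'] 0.017
scene {'fx': 399.8676253604679, 'fy': 399.8676253604679, 'cx': 245.8133841526414, 'cy': 190.68487668070776, 'xyz': array([ 1.29838806, -0.27574106,  1.1120399 ]), 'rotation': array([-2.42849808, -0.01132758,  1.3571788 ])}
top {'fx': 494.7039745681531, 'fy': 494.7039745681531, 'cx': 250.95483593562534, 'cy': 196.0815685217464, 'xyz': array([ 0.19260507, -0.06138062,  1.57899646]), 'rotation': array([-2.95119246, -0.0216639 , -1.58651486])}
```

View pics/scene0.png

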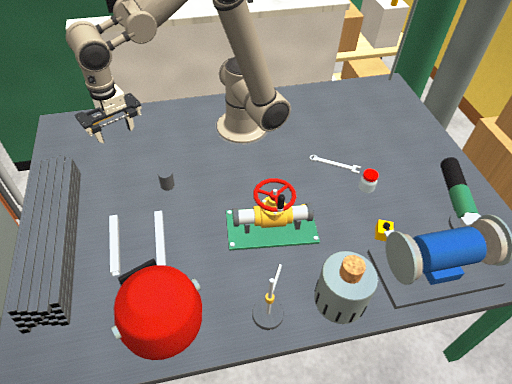

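View pics/top0.png

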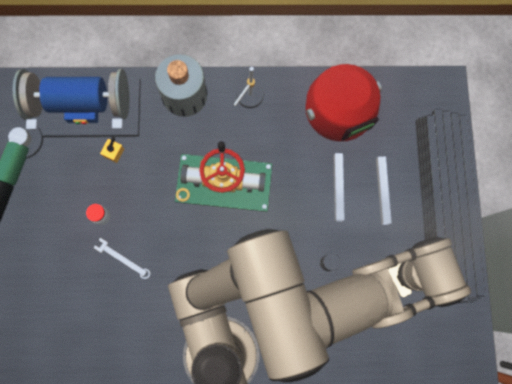

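```bash
cat > h.py <<'E'
import numpy as np,cv2
from scipy.spatial.transform import Rotation as R
from cell import get_calibration
def ray(n,u,v):
    c=get_calibration(n); M=R.from_euler('xyz',c['rotation']).as_matrix()
    return c['xyz'], M@np.array([(u-c['cx'])/c['fx'],(v-c['cy'])/c['fy'],1])
def onz(n,u,v,z):
    o,d=ray(n,u,v); return o+d*(z-o[2])/d[2]
def cloud(n,d):
    c=get_calibration(n); M=R.from_euler('xyz',c['rotation']).as_matrix()
    v,u=np.mgrid[:d.shape[0],:d.shape[1]]
    P=np.stack([(u-c['cx'])/c['fx']*d,(v-c['cy'])/c['fy']*d,d],-1)
    return P@M.T+c['xyz']
def wheel(n,p,d,box,tag):
    P=cloud(n,d); x0,x1,y0,y1=box
    hsv=cv2.cvtColor(p,cv2.COLOR_RGB2HSV)
    red=((hsv[...,0]<6)|(hsv[...,0]>174))&(hsv[...,1]>150)&(hsv[...,2]>80)
    m=np.zeros(red.shape,bool); m[y0:y1,x0:x1]=True; red&=m
    cs,_=cv2.findContours(red.astype(np.uint8),cv2.RETR_EXTERNAL,cv2.CHAIN_APPROX_NONE)
    c=max(cs,key=cv2.contourArea)
    W=np.array([onz(n,u,v,0.174)[:2] for u,v in c[:,0]],np.float32)
    from scipy.optimize import least_squares
    s=least_squares(lambda q:np.hypot(W[:,0]-q[0],W[:,1]-q[1])-q[2],[*W.mean(0),.067],loss='soft_l1',f_scale=.002)
    hull=s.x
    blk=m&(p.max(-1)<60)&(P[...,2]>0.185)&(P[...,2]<0.25)
    ys,xs=np.nonzero(blk)
    print(n,'wheel',s.x,'redz',np.median(P[red][:,2]),'black n',blk.sum(),'px',xs.mean() if len(xs) else 0,ys.mean() if len(ys) else 0,'pts',np.median(P[blk],0) if len(xs) else 0,'top',P[blk][:,2].max() if len(xs) else 0)
    return s.x
E
python3 - <<'E'
from h import *
for n,b in(("scene",(240,310,160,225)),("top",(190,255,130,205))):
    p=np.load(f"/tmp/{n}p.npy");d=np.load(f"/tmp/{n}d.npy"); wheel(n,p,d,b,n)
    x0,x1,y0,y1=b
    cv2.imwrite(f"pics/{n}_crop.png",cv2.resize(p[y0-10:y1+40,x0-20:x1+20,::-1],None,fx=5,fy=5,interpolation=cv2.INTER_CUBIC))
E
```

```text
scene wheel [ 0.53280498 -0.00965161  0.06041143] redz 0.178526443710678 black n 75 px 280.52 201.6 pts [ 0.60643286 -0.01271126  0.21975745] top 0.24073135831732395
top wheel [ 0.53983549 -0.01154557  0.05898258] redz 0.17886504078172294 black n 48 px 221.25 146.33333333333334 pts [ 0.59576368 -0.01248271  0.23464838] top 0.24376360900278238
```

```bash
python3 - <<'E'
from h import *
# surroundings heights near wheel
d=np.load("/tmp/topd.npy");P=cloud("top",d)
for (u,v) in [(222,146),(222,148),(221,150),(222,171),(258,90),(180,85),(245,95),(252,72),(112,150)]:
    print(u,v,P[v,u].round(3))
E
```

```text
222 146 [ 0.597 -0.015  0.232]
222 148 [ 0.591 -0.015  0.231]
221 150 [ 0.59  -0.012  0.216]
222 171 [ 0.535 -0.013  0.189]
258 90 [ 0.853 -0.129  0.023]
180 85 [0.815 0.115 0.155]
245 95 [ 0.837 -0.085  0.019]
252 72 [ 0.836 -0.105  0.198]
112 150 [0.641 0.341 0.051]
```

View pics/scene_crop.png

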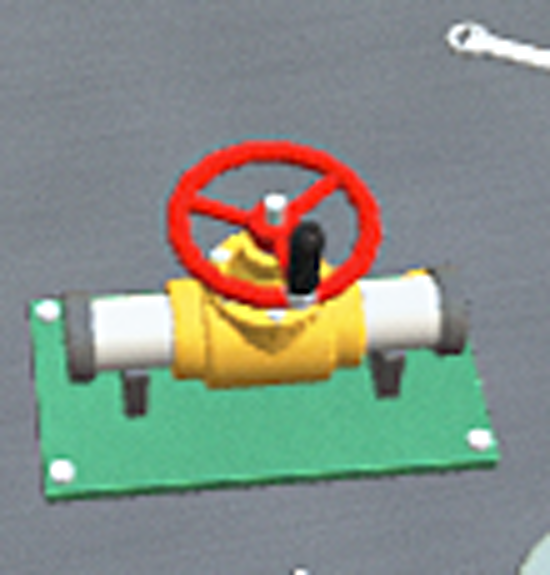

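View pics/top_crop.png

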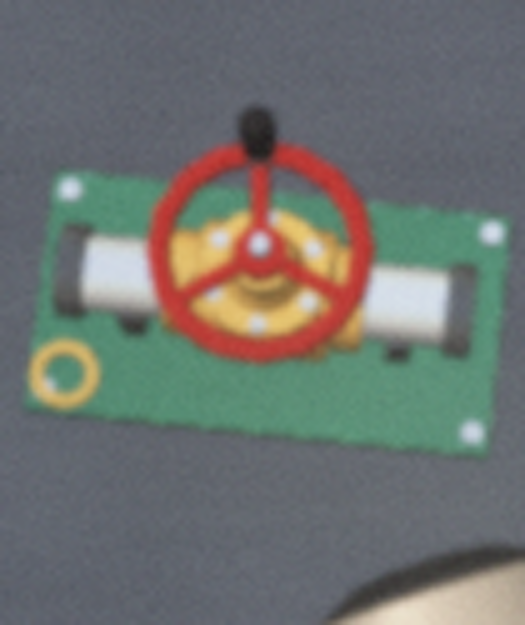

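```bash
python3 - <<'E'
from h import *
from scipy.optimize import least_squares
for n,b in(("scene",(240,310,160,225)),("top",(190,255,130,205))):
    p=np.load(f"/tmp/{n}p.npy"); x0,x1,y0,y1=b
    hsv=cv2.cvtColor(p,cv2.COLOR_RGB2HSV)
    red=((hsv[...,0]<8)|(hsv[...,0]>172))&(hsv[...,1]>110)&(hsv[...,2]>60)
    m=np.zeros(red.shape,bool); m[y0:y1,x0:x1]=True; red&=m
    k,l,st,ct=cv2.connectedComponentsWithStats(red.astype(np.uint8),connectivity=8)
    i=1+np.argmax(st[1:,4]); ys,xs=np.nonzero(l==i)
    h=cv2.convexHull(np.stack([xs,ys],1).astype(np.int32))[:,0]
    W=np.array([onz(n,u,v,0.175)[:2] for u,v in h])
    s=least_squares(lambda q:np.hypot(W[:,0]-q[0],W[:,1]-q[1])-q[2],[*W.mean(0),.067],loss='soft_l1',f_scale=.002)
    print(n,s.x,abs(s.fun).max(),st[i])
# stem & handle top by rays
def tri(a,b):
    o1,d1=ray("scene",*a);o2,d2=ray("top",*b)
    A=np.stack([d1,-d2],1);t=np.linalg.lstsq(A,o2-o1,rcond=None)[0]
    p1=o1+t[0]*d1;p2=o2+t[1]*d2;print((p1+p2)/2,np.linalg.norm(p1-p2))
tri((220+275/5,150+200/5),(170+260/5,120+243/5)) # stem tip
tri((220+309/5,150+232/5),(170+257/5,120+118/5)) # handle top
print(onz("top",170+257/5,120+130/5,.225),onz("scene",220+304/5,150+258/5,.217))
E
```

```text
scene [ 0.5388393  -0.01007738  0.06657722] 0.0018453429238111246 [253 178  44  34 590]
top [ 0.54257382 -0.01129201  0.06542238] 0.0021782778257203594 [200 149  45  43 704]
[ 0.54072258 -0.0118083   0.1953908 ] 0.003527783416035569
[ 0.60278785 -0.01155973  0.23740892] 0.004261357108307902
[ 0.59891895 -0.01315276  0.225     ] [ 0.6052783  -0.01136082  0.217     ]
```

The top view shows the wheel centred at about pixel (222,170) and the black handle at about (222,146), on the far side of the wheel. That puts the axis near (0.541,-0.011) and the handle near (0.601,-0.012). I'll go above the handle and turn the tool to yaw 0, so that dx = world x and dz = world y.

```bash
python3 -m creep '[{"dy":-0.03,"gripper":0.5},{"dx":-0.02,"dz":0.04,"dy":-0.046,"ry":-0.12,"gripper":0.5},{"dx":-0.043,"dz":0.09,"dy":-0.046,"ry":-0.27,"gripper":0.5},{"dx":-0.066,"dz":0.14,"dy":-0.046,"ry":-0.42,"gripper":0.5},{"dx":-0.09,"dz":0.19,"dy":-0.046,"ry":-0.57,"gripper":0.5},{"dx":-0.114,"dz":0.24,"dy":-0.046,"ry":-0.72,"gripper":0.5},{"dx":-0.138,"dz":0.29,"dy":-0.046,"ry":-0.87,"gripper":0.5},{"dx":-0.161,"dz":0.34,"dy":-0.046,"ry":-1.0,"gripper":0.5},{"dx":-0.185,"dz":0.39,"dy":-0.046,"ry":-1.125,"gripper":0.5},{"dx":-0.209,"dz":0.44,"dy":-0.046,"ry":-1.125,"gripper":0.5},{"dx":-0.23,"dz":0.485,"dy":-0.046,"ry":-1.125,"gripper":0.5},{"dx":-0.245,"dz":0.517,"dy":-0.046,"ry":-1.125,"gripper":0.5},{"dx":-0.255,"dz":0.5376,"dy":-0.046,"ry":-1.125,"gripper":0.5},{"dx":-0.255,"dz":0.5376,"dy":-0.046,"ry":-1.125,"gripper":0.5}]' 40
python3 - <<'E'
from h import *
from cell import read_camera,status
s=status.observe();print(s['qpos'].round(3))
p,d=read_camera("scene");cv2.imwrite("pics/s1.png",cv2.resize(p[130:250,210:350,::-1],None,fx=5,fy=5,interpolation=cv2.INTER_CUBIC))
E
```

```text
[-1.271  0.343  1.525 -0.     1.275 -0.146]invalid input at $[0]: expected keys dx, dy, dz, rx, ry, rz, gripper
```

View pics/s1.png

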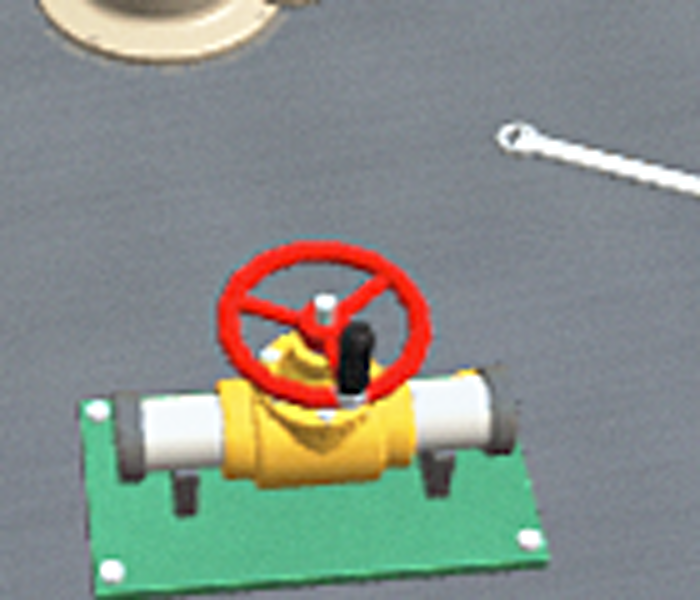

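The call was refused because each row needs all seven keys, so the arm hasn't moved. I'll retype it in full.

```bash
python3 -m creep '[{"dx":0,"dy":-0.03,"dz":0,"rx":0,"ry":0,"rz":0,"gripper":0.5},{"dx":-0.02,"dy":-0.046,"dz":0.04,"rx":0,"ry":-0.12,"rz":0,"gripper":0.5},{"dx":-0.043,"dy":-0.046,"dz":0.09,"rx":0,"ry":-0.27,"rz":0,"gripper":0.5},{"dx":-0.066,"dy":-0.046,"dz":0.14,"rx":0,"ry":-0.42,"rz":0,"gripper":0.5},{"dx":-0.09,"dy":-0.046,"dz":0.19,"rx":0,"ry":-0.57,"rz":0,"gripper":0.5},{"dx":-0.114,"dy":-0.046,"dz":0.24,"rx":0,"ry":-0.72,"rz":0,"gripper":0.5},{"dx":-0.138,"dy":-0.046,"dz":0.29,"rx":0,"ry":-0.87,"rz":0,"gripper":0.5},{"dx":-0.161,"dy":-0.046,"dz":0.34,"rx":0,"ry":-1.0,"rz":0,"gripper":0.5},{"dx":-0.185,"dy":-0.046,"dz":0.39,"rx":0,"ry":-1.125,"rz":0,"gripper":0.5},{"dx":-0.209,"dy":-0.046,"dz":0.44,"rx":0,"ry":-1.125,"rz":0,"gripper":0.5},{"dx":-0.23,"dy":-0.046,"dz":0.485,"rx":0,"ry":-1.125,"rz":0,"gripper":0.5},{"dx":-0.245,"dy":-0.046,"dz":0.517,"rx":0,"ry":-1.125,"rz":0,"gripper":0.5},{"dx":-0.255,"dy":-0.046,"dz":0.5376,"rx":0,"ry":-1.125,"rz":0,"gripper":0.5},{"dx":-0.255,"dy":-0.046,"dz":0.5376,"rx":0,"ry":-1.125,"rz":0,"gripper":0.5}]' 40
python3 - <<'E'
from h import *
from cell import read_camera,status
s=status.observe();print(s['qpos'].round(3))
p,d=read_camera("scene");cv2.imwrite("pics/s2.png",cv2.resize(p[110:230,210:350,::-1],None,fx=5,fy=5,interpolation=cv2.INTER_CUBIC))
E
```

```text
time: 1.9
tool_pos: [0.6019, -0.0106, 0.2888]
tool_rot: [-1.571, 0.001, 0.002]
contact_force: [0.3, -0.3, -0.2]
opening: 0.0461
[-0.145  0.46   1.217  0.     1.466 -0.147]
```

View pics/s2.png

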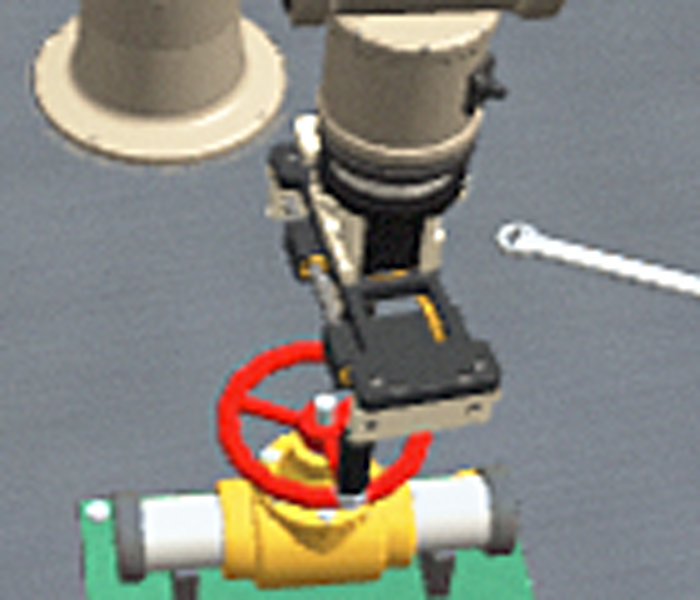

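The picture shows the gripper above the handle, with the front finger at about (420,410) in the crop and the handle at about (352,460), jaws along x. I'll descend and close.

```bash
python3 -m creep '[{"dx":-0.001,"dy":0.02,"dz":-0.001,"rx":0,"ry":0,"rz":0,"gripper":0.5},{"dx":-0.001,"dy":0.045,"dz":-0.001,"rx":0,"ry":0,"rz":0,"gripper":0.5},{"dx":-0.001,"dy":0.065,"dz":-0.001,"rx":0,"ry":0,"rz":0,"gripper":0.5},{"dx":-0.001,"dy":0.07,"dz":-0.001,"rx":0,"ry":0,"rz":0,"gripper":0.5}]' 40
python3 - <<'E'
from h import *
from cell import read_camera,status
p,d=read_camera("scene");cv2.imwrite("pics/s3.png",cv2.resize(p[130:230,210:350,::-1],None,fx=5,fy=5,interpolation=cv2.INTER_CUBIC))
p,d=read_camera("top");cv2.imwrite("pics/t3.png",cv2.resize(p[120:220,170:290,::-1],None,fx=5,fy=5,interpolation=cv2.INTER_CUBIC))
E
```

```text
time: 2.45
tool_pos: [0.5993, -0.0138, 0.2186]
tool_rot: [-1.571, 0.003, -0.001]
contact_force: [-0.2, 0.7, 1.8]
opening: 0.0463
```

View pics/s3.png

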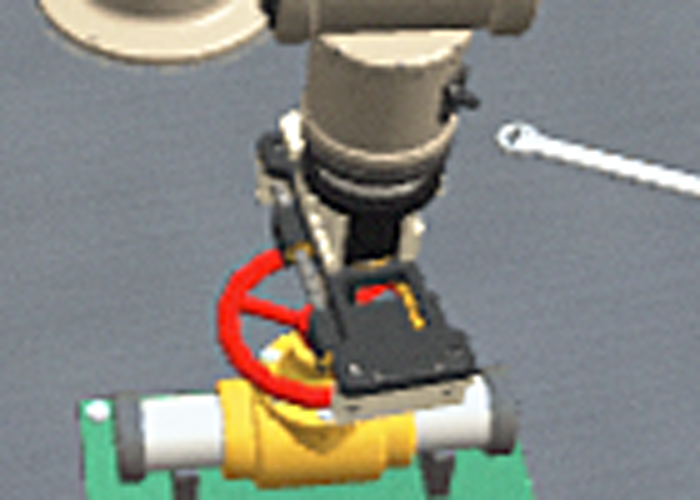

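View pics/t3.png

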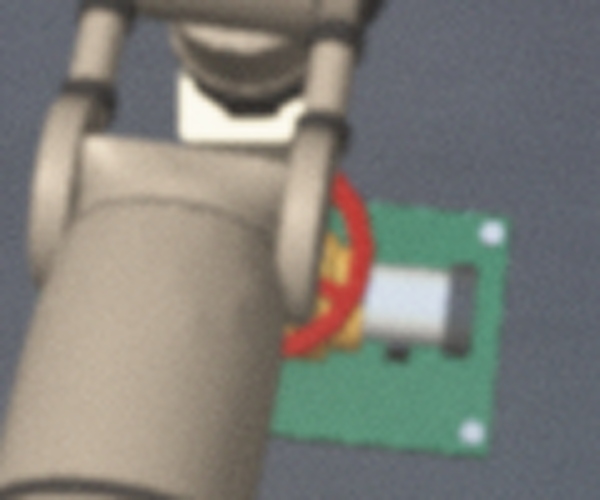

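```bash
python3 - <<'E'
from h import *
c=get_calibration("scene");M=R.from_euler('xyz',c['rotation']).as_matrix()
for q in [(.601,-.012,.217),(.601,-.012,.237),(.6,-.0138,.2186),(.6,-.0138,.266),(.64,-.0138,.266),(.64,-.0513,.266),(.64,.0237,.266),(.695,-.0513,.266),(.695,.0237,.266)]:
    x=M.T@(np.array(q)-c['xyz']); u=c['fx']*x[0]/x[2]+c['cx'];v=c['fy']*x[1]/x[2]+c['cy'];print(q,round((u-210)*5),round((v-130)*5))
E
```

```text
(0.601, -0.012, 0.217) 351 353
(0.601, -0.012, 0.237) 354 330
(0.6, -0.0138, 0.2186) 348 350
(0.6, -0.0138, 0.266) 354 296
(0.64, -0.0138, 0.266) 374 350
(0.64, -0.0513, 0.266) 307 361
(0.64, 0.0237, 0.266) 439 339
(0.695, -0.0513, 0.266) 334 440
(0.695, 0.0237, 0.266) 469 417
```

The body's outline at (334,417) to (470,380) matches the projection of the gripper at the TCP, so the handle is between the jaws. I'll close now.

```bash
python3 -m creep '[{"dx":0,"dy":0,"dz":0,"rx":0,"ry":0,"rz":0,"gripper":0},{"dx":0,"dy":0,"dz":0,"rx":0,"ry":0,"rz":0,"gripper":0},{"dx":0,"dy":0,"dz":0,"rx":0,"ry":0,"rz":0,"gripper":0},{"dx":0,"dy":0,"dz":0,"rx":0,"ry":0,"rz":0,"gripper":0},{"dx":0,"dy":0,"dz":0,"rx":0,"ry":0,"rz":0,"gripper":0}]' 40
```

```text
time: 3.18
tool_pos: [0.6005, -0.0128, 0.2199]
tool_rot: [-1.571, -0.0, 0.0]
contact_force: [0.2, 0.1, 1.8]
opening: 0.0202
```

Gripped, opening 20 mm. Orbiting anticlockwise for the first 60° will show the radial and tangential forces.

```bash
python3 -m creep '[{"dx":-0.0003,"dy":0,"dz":0.006,"rx":0,"ry":0,"rz":0,"gripper":0},{"dx":-0.0009,"dy":0,"dz":0.0115,"rx":0,"ry":0,"rz":0,"gripper":0},{"dx":-0.0036,"dy":0,"dz":0.0215,"rx":0,"ry":0,"rz":0,"gripper":0},{"dx":-0.008,"dy":0,"dz":0.031,"rx":0,"ry":0,"rz":0,"gripper":0},{"dx":-0.014,"dy":0,"dz":0.0396,"rx":0,"ry":0,"rz":0,"gripper":0},{"dx":-0.0214,"dy":0,"dz":0.047,"rx":0,"ry":0,"rz":0,"gripper":0},{"dx":-0.03,"dy":0,"dz":0.053,"rx":0,"ry":0,"rz":0,"gripper":0}]'; python3 - <<'E'
from cell import status
s=status.observe();print(s['contact_force'],s['tool_pos'])
E
```

```text
time: 4.05
tool_pos: [0.5722, 0.0387, 0.22]
tool_rot: [-1.575, -0.006, -0.0]
contact_force: [5.5, -9.7, -2.8]
opening: 0.02
[ 5.47768678 -9.6883046  -2.78137447] [0.57224545 0.03868486 0.2200139 ]
```

The tangential force is about 10 N, so the nut was taken up early, within the first 60°. The seat is at least 180° of nut turn beyond that, so another 90° is safe. The radial force suggests a centre of about (0.5405,-0.0123).

```bash
cat >> h.py <<'E'
def st(c=(.5405,-.0123)):
    from cell import status
    s=status.observe();f=s['contact_force'];p=s['tool_pos'][:2]-c;r=np.hypot(*p);e=p/r
    print('ang',np.degrees(np.arctan2(*p[::-1])).round(1),'r',(r*1e3).round(2),'Frad',(f[:2]@e).round(1),'Ftan',(f[1]*e[0]-f[0]*e[1]).round(1),'t',s['time'])
E
python3 -m creep '[{"dx":-0.0095,"dy":0,"dz":0.0034,"rx":0,"ry":0,"rz":0,"gripper":0},{"dx":-0.0196,"dy":0,"dz":0.0061,"rx":0,"ry":0,"rz":0,"gripper":0},{"dx":-0.03,"dy":0,"dz":0.007,"rx":0,"ry":0,"rz":0,"gripper":0},{"dx":-0.0404,"dy":0,"dz":0.0061,"rx":0,"ry":0,"rz":0,"gripper":0},{"dx":-0.0505,"dy":0,"dz":0.0034,"rx":0,"ry":0,"rz":0,"gripper":0},{"dx":-0.06,"dy":0,"dz":-0.001,"rx":0,"ry":0,"rz":0,"gripper":0},{"dx":-0.0686,"dy":0,"dz":-0.007,"rx":0,"ry":0,"rz":0,"gripper":0},{"dx":-0.076,"dy":0,"dz":-0.0144,"rx":0,"ry":0,"rz":0,"gripper":0},{"dx":-0.082,"dy":0,"dz":-0.023,"rx":0,"ry":0,"rz":0,"gripper":0}]'; python3 -c "
from h import *
st()"
```

```text
time: 5.18
tool_pos: [0.4902, 0.0199, 0.2207]
tool_rot: [-1.566, -0.006, 0.0]
contact_force: [4.6, 9.2, 1.8]
opening: 0.0199
ang 147.4 r 59.76 Frad 1.1 Ftan -10.2 t 5.175
```

```bash
python3 -m creep '[{"dx":-0.0024,"dy":0,"dz":-0.005,"rx":0,"ry":0,"rz":0,"gripper":0},{"dx":-0.0044,"dy":0,"dz":-0.0095,"rx":0,"ry":0,"rz":0,"gripper":0},{"dx":-0.006,"dy":0,"dz":-0.0145,"rx":0,"ry":0,"rz":0,"gripper":0},{"dx":-0.0071,"dy":0,"dz":-0.0196,"rx":0,"ry":0,"rz":0,"gripper":0},{"dx":-0.0078,"dy":0,"dz":-0.0245,"rx":0,"ry":0,"rz":0,"gripper":0},{"dx":-0.008,"dy":0,"dz":-0.03,"rx":0,"ry":0,"rz":0,"gripper":0}]'; python3 -c "
from h import *
st()
for a in range(180,500,12):
  f=lambda b:(round(60*(np.cos(np.radians(b))-np.cos(np.radians(a))),1),round(60*(np.sin(np.radians(b))-np.sin(np.radians(a))),1))
  print(a,f(a+6),f(a+12))
"
```

```text
time: 5.92
tool_pos: [0.4802, -0.0096, 0.2202]
tool_rot: [-1.565, -0.001, 0.001]
contact_force: [-3.3, 10.2, 7.0]
opening: 0.0202
ang 177.4 r 60.4 Frad 3.7 Ftan -10.0 t 5.925
180 (np.float64(0.3), np.float64(-6.3)) (np.float64(1.3), np.float64(-12.5))
192 (np.float64(1.6), np.float64(-6.1)) (np.float64(3.9), np.float64(-11.9))
204 (np.float64(2.9), np.float64(-5.6)) (np.float64(6.3), np.float64(-10.9))
216 (np.float64(4.0), np.float64(-4.9)) (np.float64(8.4), np.float64(-9.3))
228 (np.float64(4.9), np.float64(-4.0)) (np.float64(10.1), np.float64(-7.4))
240 (np.float64(5.6), np.float64(-2.9)) (np.float64(11.5), np.float64(-5.1))
252 (np.float64(6.1), np.float64(-1.6)) (np.float64(12.3), np.float64(-2.6))
264 (np.float64(6.3), np.float64(-0.3)) (np.float64(12.5), np.float64(0.0))
276 (np.float64(6.2), np.float64(1.0)) (np.float64(12.3), np.float64(2.6))
288 (np.float64(5.9), np.float64(2.3)) (np.float64(11.5), np.float64(5.1))
300 (np.float64(5.3), np.float64(3.4)) (np.float64(10.1), np.float64(7.4))
312 (np.float64(4.4), np.float64(4.4)) (np.float64(8.4), np.float64(9.3))
324 (np.floa
[... 442 characters left out ...]
)
396 (np.float64(-4.0), np.float64(4.9)) (np.float64(-8.4), np.float64(9.3))
408 (np.float64(-4.9), np.float64(4.0)) (np.float64(-10.1), np.float64(7.4))
420 (np.float64(-5.6), np.float64(2.9)) (np.float64(-11.5), np.float64(5.1))
432 (np.float64(-6.1), np.float64(1.6)) (np.float64(-12.3), np.float64(2.6))
444 (np.float64(-6.3), np.float64(0.3)) (np.float64(-12.5), np.float64(0.0))
456 (np.float64(-6.2), np.float64(-1.0)) (np.float64(-12.3), np.float64(-2.6))
468 (np.float64(-5.9), np.float64(-2.3)) (np.float64(-11.5), np.float64(-5.1))
480 (np.float64(-5.3), np.float64(-3.4)) (np.float64(-10.1), np.float64(-7.4))
492 (np.float64(-4.4), np.float64(-4.4)) (np.float64(-8.4), np.float64(-9.3))
```

```bash
python3 -m creep '[{"dx":0.0003,"dy":0,"dz":-0.0063,"rx":0,"ry":0,"rz":0,"gripper":0},{"dx":0.0013,"dy":0,"dz":-0.0125,"rx":0,"ry":0,"rz":0,"gripper":0}]'; python3 -c "
from h import *
st()"
```

```text
time: 6.18
tool_pos: [0.4807, -0.0222, 0.2201]
tool_rot: [-1.566, 0.001, 0.001]
contact_force: [-6.8, 10.4, 8.1]
opening: 0.0202
ang -170.6 r 60.62 Frad 5.1 Ftan -11.4 t 6.175
```

```bash
python3 -m creep '[{"dx":0.001,"dy":0,"dz":-0.0061,"rx":0,"ry":0,"rz":0,"gripper":0},{"dx":0.0029,"dy":0,"dz":-0.0119,"rx":0,"ry":0,"rz":0,"gripper":0}]'; python3 -c "
from h import *
st((.5400,-.0123))"
```

```text
time: 6.42
tool_pos: [0.4835, -0.0342, 0.2199]
tool_rot: [-1.566, 0.002, 0.001]
contact_force: [-6.2, 9.1, 7.3]
opening: 0.0205
ang -158.8 r 60.64 Frad 2.5 Ftan -10.7 t 6.425
```

```bash
python3 -m creep '[{"dx":0.0029,"dy":0,"dz":-0.0056,"rx":0,"ry":0,"rz":0,"gripper":0},{"dx":0.0063,"dy":0,"dz":-0.0109,"rx":0,"ry":0,"rz":0,"gripper":0}]'; python3 -c "
from h import *
st((.5400,-.0123))"
```

```text
time: 6.68
tool_pos: [0.489, -0.0454, 0.2197]
tool_rot: [-1.566, 0.004, 0.001]
contact_force: [-8.0, 6.6, 8.3]
opening: 0.0199
ang -147.0 r 60.8 Frad 3.1 Ftan -9.9 t 6.675
```

```bash
python3 -m creep '[{"dx":0.004,"dy":0,"dz":-0.0049,"rx":0,"ry":0,"rz":0,"gripper":0},{"dx":0.0084,"dy":0,"dz":-0.0093,"rx":0,"ry":0,"rz":0,"gripper":0}]'; python3 -c "
from h import *
st((.5400,-.0123))"
```

```text
time: 6.92
tool_pos: [0.4969, -0.0553, 0.2197]
tool_rot: [-1.568, 0.006, 0.001]
contact_force: [-10.8, 3.4, 8.8]
opening: 0.02
ang -135.1 r 60.88 Frad 5.2 Ftan -10.0 t 6.925
```

```bash
python3 -m creep '[{"dx":0.0046,"dy":0,"dz":-0.0043,"rx":0,"ry":0,"rz":0,"gripper":0},{"dx":0.0096,"dy":0,"dz":-0.0081,"rx":0,"ry":0,"rz":0,"gripper":0}]'; python3 -c "
from h import *
st((.5398,-.0128))"
```

```text
time: 7.18
tool_pos: [0.5065, -0.0636, 0.2196]
tool_rot: [-1.568, 0.006, 0.001]
contact_force: [-10.8, 2.9, 6.9]
opening: 0.02
ang -123.3 r 60.71 Frad 3.5 Ftan -10.6 t 7.175
```

```bash
python3 -m creep '[{"dx":0.0055,"dy":0,"dz":-0.0031,"rx":0,"ry":0,"rz":0,"gripper":0},{"dx":0.0113,"dy":0,"dz":-0.0054,"rx":0,"ry":0,"rz":0,"gripper":0}]'; python3 -c "
from h import *
st((.5398,-.0128))"
```

```text
time: 7.42
tool_pos: [0.5178, -0.0694, 0.2195]
tool_rot: [-1.569, 0.006, 0.001]
contact_force: [-11.3, 0.0, 7.3]
opening: 0.0203
ang -111.3 r 60.75 Frad 4.1 Ftan -10.5 t 7.425
```

```bash
python3 -m creep '[{"dx":0.006,"dy":0,"dz":-0.0019,"rx":0,"ry":0,"rz":0,"gripper":0},{"dx":0.0121,"dy":0,"dz":-0.003,"rx":0,"ry":0,"rz":0,"gripper":0}]'; python3 -c "
from h import *
st((.5398,-.0128))"
```

```text
time: 7.68
tool_pos: [0.5299, -0.0728, 0.2195]
tool_rot: [-1.57, 0.006, 0.001]
contact_force: [-10.5, -0.3, 6.0]
opening: 0.0201
ang -99.4 r 60.85 Frad 2.0 Ftan -10.3 t 7.675
```

Driving steadily at about 10.3 N with no seat yet. Wheel angle is about 261°.

```bash
python3 -m creep '[{"dx":0.0063,"dy":0,"dz":-0.0003,"rx":0,"ry":0,"rz":0,"gripper":0},{"dx":0.0125,"dy":0,"dz":0,"rx":0,"ry":0,"rz":0,"gripper":0}]'; python3 -c "
from h import *
st((.5398,-.0130))"
```

```text
time: 7.92
tool_pos: [0.5426, -0.0735, 0.2196]
tool_rot: [-1.571, 0.006, 0.0]
contact_force: [-9.8, -3.1, 7.7]
opening: 0.02
ang -87.4 r 60.55 Frad 2.7 Ftan -10.0 t 7.925
```

```bash
python3 -m creep '[{"dx":0.0062,"dy":0,"dz":0.001,"rx":0,"ry":0,"rz":0,"gripper":0},{"dx":0.0123,"dy":0,"dz":0.0026,"rx":0,"ry":0,"rz":0,"gripper":0}]'; python3 -c "
from h import *
st((.5398,-.0130))"
```

```text
time: 8.18
tool_pos: [0.5552, -0.0715, 0.2198]
tool_rot: [-1.572, 0.005, 0.0]
contact_force: [-9.9, -5.0, 6.4]
opening: 0.0199
ang -75.3 r 60.44 Frad 2.3 Ftan -10.9 t 8.175
```

```bash
python3 -m creep '[{"dx":0.0059,"dy":0,"dz":0.0023,"rx":0,"ry":0,"rz":0,"gripper":0},{"dx":0.0115,"dy":0,"dz":0.0051,"rx":0,"ry":0,"rz":0,"gripper":0}]'; python3 -c "
from h import *
st((.5398,-.0130))"
```

```text
time: 8.43
tool_pos: [0.567, -0.0669, 0.2199]
tool_rot: [-1.573, 0.004, 0.0]
contact_force: [-7.4, -6.7, 5.6]
opening: 0.0199
ang -63.2 r 60.36 Frad 2.7 Ftan -9.6 t 8.425
```

```bash
python3 -m creep '[{"dx":0.0053,"dy":0,"dz":0.0034,"rx":0,"ry":0,"rz":0,"gripper":0},{"dx":0.0101,"dy":0,"dz":0.0074,"rx":0,"ry":0,"rz":0,"gripper":0}]'; python3 -c "
from h import *
st((.5398,-.0130))"
```

```text
time: 8.68
tool_pos: [0.5775, -0.0599, 0.22]
tool_rot: [-1.574, 0.003, -0.0]
contact_force: [-6.0, -8.6, 6.1]
opening: 0.0201
ang -51.2 r 60.23 Frad 2.9 Ftan -10.1 t 8.675
```

```bash
python3 -m creep '[{"dx":0.0044,"dy":0,"dz":0.0044,"rx":0,"ry":0,"rz":0,"gripper":0},{"dx":0.0084,"dy":0,"dz":0.0093,"rx":0,"ry":0,"rz":0,"gripper":0}]'; python3 -c "
from h import *
st((.5398,-.0130))"
```

```text
time: 8.93
tool_pos: [0.5864, -0.051, 0.2201]
tool_rot: [-1.575, 0.001, -0.0]
contact_force: [-5.5, -8.5, 5.1]
opening: 0.0203
ang -39.2 r 60.17 Frad 1.1 Ftan -10.0 t 8.925
```

```bash
python3 -m creep '[{"dx":0.0034,"dy":0,"dz":0.0053,"rx":0,"ry":0,"rz":0,"gripper":0},{"dx":0.0063,"dy":0,"dz":0.0109,"rx":0,"ry":0,"rz":0,"gripper":0}]'; python3 -c "
from h import *
st((.5398,-.0130))"
```

```text
time: 9.18
tool_pos: [0.5933, -0.0404, 0.2203]
tool_rot: [-1.575, -0.0, -0.0]
contact_force: [-2.9, -11.2, 2.8]
opening: 0.0196
ang -27.2 r 60.12 Frad 2.5 Ftan -11.2 t 9.175
```

```bash
python3 -m creep '[{"dx":0.0023,"dy":0,"dz":0.0059,"rx":0,"ry":0,"rz":0,"gripper":0},{"dx":0.0039,"dy":0,"dz":0.0119,"rx":0,"ry":0,"rz":0,"gripper":0}]'; python3 -c "
from h import *
st((.5398,-.0130))"
```

```text
time: 9.43
tool_pos: [0.5978, -0.0287, 0.2203]
tool_rot: [-1.576, -0.002, -0.0]
contact_force: [-0.6, -9.5, 3.1]
opening: 0.0198
ang -15.1 r 60.07 Frad 1.9 Ftan -9.3 t 9.425
```

```bash
python3 -m creep '[{"dx":0.001,"dy":0,"dz":0.0062,"rx":0,"ry":0,"rz":0,"gripper":0},{"dx":0.0013,"dy":0,"dz":0.0125,"rx":0,"ry":0,"rz":0,"gripper":0}]'; python3 -c "
from h import *
st((.5398,-.0130))"
```

```text
time: 9.68
tool_pos: [0.5998, -0.0163, 0.2205]
tool_rot: [-1.576, -0.004, -0.001]
contact_force: [2.3, -10.5, 2.6]
opening: 0.0201
ang -3.1 r 60.07 Frad 2.9 Ftan -10.4 t 9.675
```

```bash
python3 -m creep '[{"dx":-0.0003,"dy":0,"dz":0.0063,"rx":0,"ry":0,"rz":0,"gripper":0},{"dx":-0.0011,"dy":0,"dz":0.0125,"rx":0,"ry":0,"rz":0,"gripper":0}]'; python3 -c "
from h import *
st((.5398,-.0130))"
```

```text
time: 9.93
tool_pos: [0.5992, -0.0036, 0.2205]
tool_rot: [-1.576, -0.005, -0.001]
contact_force: [4.8, -9.9, 0.6]
opening: 0.0201
ang 9.0 r 60.12 Frad 3.2 Ftan -10.5 t 9.925
```

```bash
python3 -m creep '[{"dx":-0.0015,"dy":0,"dz":0.0062,"rx":0,"ry":0,"rz":0,"gripper":0},{"dx":-0.0035,"dy":0,"dz":0.012,"rx":0,"ry":0,"rz":0,"gripper":0}]'; python3 -c "
from h import *
st((.5398,-.0130))"
```

```text
time: 10.18
tool_pos: [0.596, 0.0087, 0.2205]
tool_rot: [-1.575, -0.006, -0.0]
contact_force: [4.1, -9.0, -0.2]
opening: 0.0201
ang 21.1 r 60.26 Frad 0.6 Ftan -9.9 t 10.175
```

```bash
python3 -m creep '[{"dx":-0.0029,"dy":0,"dz":0.0056,"rx":0,"ry":0,"rz":0,"gripper":0},{"dx":-0.0063,"dy":0,"dz":0.0109,"rx":0,"ry":0,"rz":0,"gripper":0}]'; python3 -c "
from h import *
st((.5398,-.0130))"
```

```text
time: 10.42
tool_pos: [0.5902, 0.0199, 0.2206]
tool_rot: [-1.574, -0.007, -0.0]
contact_force: [7.7, -7.3, -1.4]
opening: 0.0201
ang 33.1 r 60.19 Frad 2.4 Ftan -10.3 t 10.425
```

```bash
python3 -m creep '[{"dx":-0.004,"dy":0,"dz":0.0049,"rx":0,"ry":0,"rz":0,"gripper":0},{"dx":-0.0084,"dy":0,"dz":0.0093,"rx":0,"ry":0,"rz":0,"gripper":0}]'; python3 -c "
from h import *
st((.5398,-.0130))"
```

```text
time: 10.68
tool_pos: [0.5822, 0.0296, 0.2206]
tool_rot: [-1.574, -0.008, -0.0]
contact_force: [7.3, -5.9, -1.2]
opening: 0.0201
ang 45.2 r 60.11 Frad 0.9 Ftan -9.4 t 10.675
```

```bash
python3 -m creep '[{"dx":-0.0049,"dy":0,"dz":0.004,"rx":0,"ry":0,"rz":0,"gripper":0},{"dx":-0.0101,"dy":0,"dz":0.0074,"rx":0,"ry":0,"rz":0,"gripper":0}]'; python3 -c "
from h import *
st((.5398,-.0130))"
```

```text
time: 10.92
tool_pos: [0.5723, 0.0375, 0.2207]
tool_rot: [-1.573, -0.009, -0.0]
contact_force: [8.6, -5.0, -1.6]
opening: 0.0201
ang 57.2 r 60.04 Frad 0.4 Ftan -10.0 t 10.925
```

```bash
python3 -m creep '[{"dx":-0.0056,"dy":0,"dz":0.0029,"rx":0,"ry":0,"rz":0,"gripper":0},{"dx":-0.0115,"dy":0,"dz":0.0051,"rx":0,"ry":0,"rz":0,"gripper":0}]'; python3 -c "
from h import *
st((.5398,-.0130))"
```

```text
time: 11.18
tool_pos: [0.561, 0.043, 0.2208]
tool_rot: [-1.572, -0.01, -0.0]
contact_force: [10.8, -2.2, -1.3]
opening: 0.0198
ang 69.3 r 59.9 Frad 1.8 Ftan -10.9 t 11.175
```

```bash
python3 -m creep '[{"dx":-0.0061,"dy":0,"dz":0.0016,"rx":0,"ry":0,"rz":0,"gripper":0},{"dx":-0.0123,"dy":0,"dz":0.0026,"rx":0,"ry":0,"rz":0,"gripper":0}]'; python3 -c "
from h import *
st((.5398,-.0130))"
```

```text
time: 11.42
tool_pos: [0.5488, 0.0461, 0.2208]
tool_rot: [-1.571, -0.01, 0.0]
contact_force: [11.0, -0.6, -2.2]
opening: 0.0201
ang 81.3 r 59.8 Frad 1.1 Ftan -11.0 t 11.425
```

```bash
python3 -m creep '[{"dx":-0.0063,"dy":0,"dz":0.0003,"rx":0,"ry":0,"rz":0,"gripper":0},{"dx":-0.0125,"dy":0,"dz":0,"rx":0,"ry":0,"rz":0,"gripper":0}]'; python3 -c "
from h import *
st((.5398,-.0130))"
```

```text
time: 11.68
tool_pos: [0.538, 0.0464, 0.2214]
tool_rot: [-1.57, -0.015, -0.0]
contact_force: [16.9, 1.5, -2.7]
opening: 0.0202
ang 91.7 r 59.44 Frad 1.0 Ftan -16.9 t 11.675
```

Tangential force jumped to 16.9 N at a wheel angle of about 452°, which is the seat. I'll hold to confirm without pushing further.

```bash
python3 -m creep '[{"dx":0,"dy":0,"dz":0,"rx":0,"ry":0,"rz":0,"gripper":0},{"dx":0,"dy":0,"dz":0,"rx":0,"ry":0,"rz":0,"gripper":0}]'; python3 -c "
from h import *
st((.5398,-.0130))"
```

```text
time: 11.92
tool_pos: [0.5382, 0.0464, 0.2214]
tool_rot: [-1.57, -0.015, -0.0]
contact_force: [16.1, 0.3, -2.5]
opening: 0.0199
ang 91.5 r 59.45 Frad -0.1 Ftan -16.1 t 11.925
```

Paused force is 16 N (driving is only 6–9 N paused), so the stem is seated and not forced. Next I reverse clockwise, in 24° steps through the slack.

```bash
python3 -c "
from h import *
for a in range(96,-480,-24):
  f=lambda b:(float(round(60*(np.cos(np.radians(b))-np.cos(np.radians(a))),1)),float(round(60*(np.sin(np.radians(b))-np.sin(np.radians(a))),1)))
  print(a,a%360,[f(a-6*k) for k in(1,2,3,4)])
"
python3 -m creep '[{"dx":0.0063,"dy":0,"dz":0.0003,"rx":0,"ry":0,"rz":0,"gripper":0},{"dx":0.0125,"dy":0,"dz":0,"rx":0,"ry":0,"rz":0,"gripper":0},{"dx":0.0187,"dy":0,"dz":-0.001,"rx":0,"ry":0,"rz":0,"gripper":0},{"dx":0.0248,"dy":0,"dz":-0.0026,"rx":0,"ry":0,"rz":0,"gripper":0}]'; python3 -c "
from h import *
st((.5398,-.0130))"
```

```text
96 96 [(6.3, 0.3), (12.5, 0.0), (18.7, -1.0), (24.8, -2.6)]
72 72 [(5.9, -2.3), (11.5, -5.1), (16.7, -8.5), (21.6, -12.5)]
48 48 [(4.4, -4.4), (8.4, -9.3), (11.8, -14.6), (14.7, -20.2)]
24 24 [(2.3, -5.9), (3.9, -11.9), (4.9, -18.1), (5.2, -24.4)]
0 0 [(-0.3, -6.3), (-1.3, -12.5), (-2.9, -18.5), (-5.2, -24.4)]
-24 336 [(-2.9, -5.6), (-6.3, -10.9), (-10.2, -15.7), (-14.7, -20.2)]
-48 312 [(-4.9, -4.0), (-10.1, -7.4), (-15.7, -10.2), (-21.6, -12.5)]
-72 288 [(-6.1, -1.6), (-12.3, -2.6), (-18.5, -2.9), (-24.8, -2.6)]
-96 264 [(-6.2, 1.0), (-12.3, 2.6), (-18.1, 4.9), (-23.7, 7.7)]
-120 240 [(-5.3, 3.4), (-10.1, 7.4), (-14.6, 11.8), (-18.5, 16.7)]
-144 216 [(-3.4, 5.3), (-6.3, 10.9), (-8.5, 16.7), (-10.1, 22.8)]
-168 192 [(-1.0, 6.2), (-1.3, 12.5), (-1.0, 18.7), (0.0, 24.9)]
-192 168 [(1.6, 6.1), (3.9, 11.9), (6.7, 17.5), (10.1, 22.8)]
-216 144 [(4.0, 4.9), (8.4, 9.3), (13.3, 13.3), (18.5, 16.7)]
-240 120 [(5.6, 2.9), (11.5, 5.1), (17.5, 6.7), (23.7, 7.7)]
-264 96 [(6.3, 0.3), (12.5, 0.0), (18.7, -1.0), (24.8, -2.6)]
-288 72 [(5.9, -2.3), (11.5, -5.1), (16.7, -8.5), (21.6, -12.5)]
-312 48 [(4.4, -4.4), (8.4, -9.3), (11.8, -14.6), (14.7, -20.2)]
-336 24 [(2.3, -5.9), (3.9, -11.9), (4.9, -18.1), (5.2, -24.4)]
-360 0 [(-0.3, -6.3), (-1.3, -12.5), (-2.9, -18.5), (-5.2, -24.4)]
-384 336 [(-2.9, -5.6), (-6.3, -10.9), (-10.2, -15.7), (-14.7, -20.2)]
-408 312 [(-4.9, -4.0), (-10.1, -7.4), (-15.7, -10.2), (-21.6, -12.5)]
-432 288 [(-6.1, -1.6), (-12.3, -2.6), (-18.5, -2.9), (-24.8, -2.6)]
-456 264 [(-6.2, 1.0), (-12.3, 2.6), (-18.1, 4.9), (-23.7, 7.7)]
time: 12.42
tool_pos: [0.5581, 0.0442, 0.2202]
tool_rot: [-1.569, -0.001, 0.001]
contact_force: [-0.5, 3.2, 5.3]
opening: 0.02
ang 72.3 r 60.03 Frad 2.9 Ftan 1.4 t 12.425
```

In slack (1.4 N). Continuing.

```bash
python3 -m creep '[{"dx":0.0059,"dy":0,"dz":-0.0023,"rx":0,"ry":0,"rz":0,"gripper":0},{"dx":0.0115,"dy":0,"dz":-0.0051,"rx":0,"ry":0,"rz":0,"gripper":0},{"dx":0.0167,"dy":0,"dz":-0.0085,"rx":0,"ry":0,"rz":0,"gripper":0},{"dx":0.0216,"dy":0,"dz":-0.0125,"rx":0,"ry":0,"rz":0,"gripper":0}]'; python3 -c "
from h import *
st((.5398,-.0130))"
```

```text
time: 12.92
tool_pos: [0.5804, 0.0311, 0.2203]
tool_rot: [-1.57, -0.002, 0.0]
contact_force: [2.6, 4.2, 5.3]
opening: 0.02
ang 47.4 r 59.93 Frad 4.8 Ftan 1.0 t 12.925
```

```bash
python3 -m creep '[{"dx":0.0044,"dy":0,"dz":-0.0044,"rx":0,"ry":0,"rz":0,"gripper":0},{"dx":0.0084,"dy":0,"dz":-0.0093,"rx":0,"ry":0,"rz":0,"gripper":0},{"dx":0.0118,"dy":0,"dz":-0.0146,"rx":0,"ry":0,"rz":0,"gripper":0},{"dx":0.0147,"dy":0,"dz":-0.0202,"rx":0,"ry":0,"rz":0,"gripper":0}]'; python3 -c "
from h import *
st((.5398,-.0130))"
```

```text
time: 13.42
tool_pos: [0.5952, 0.0102, 0.2203]
tool_rot: [-1.571, -0.003, 0.0]
contact_force: [4.1, 2.2, 4.7]
opening: 0.0202
ang 22.7 r 60.04 Frad 4.7 Ftan 0.5 t 13.425
```

```bash
python3 -m creep '[{"dx":0.0026,"dy":0,"dz":-0.0059,"rx":0,"ry":0,"rz":0,"gripper":0},{"dx":0.0044,"dy":0,"dz":-0.0119,"rx":0,"ry":0,"rz":0,"gripper":0},{"dx":0.0054,"dy":0,"dz":-0.0181,"rx":0,"ry":0,"rz":0,"gripper":0},{"dx":0.0057,"dy":0,"dz":-0.0244,"rx":0,"ry":0,"rz":0,"gripper":0}]'; python3 -c "
from h import *
st((.5398,-.0130))"
```

```text
time: 13.92
tool_pos: [0.6002, -0.015, 0.22]
tool_rot: [-1.572, -0.001, -0.0]
contact_force: [2.7, 0.8, 5.5]
opening: 0.0199
ang -1.9 r 60.4 Frad 2.7 Ftan 0.9 t 13.925
```

```bash
python3 -m creep '[{"dx":-0.0003,"dy":0,"dz":-0.0063,"rx":0,"ry":0,"rz":0,"gripper":0},{"dx":-0.0013,"dy":0,"dz":-0.0125,"rx":0,"ry":0,"rz":0,"gripper":0},{"dx":-0.0029,"dy":0,"dz":-0.0185,"rx":0,"ry":0,"rz":0,"gripper":0},{"dx":-0.0052,"dy":0,"dz":-0.0244,"rx":0,"ry":0,"rz":0,"gripper":0}]'; python3 -c "
from h import *
st((.5398,-.0130))"
```

```text
time: 14.42
tool_pos: [0.5954, -0.037, 0.2199]
tool_rot: [-1.568, -0.002, 0.0]
contact_force: [6.2, 7.8, 3.8]
opening: 0.0201
ang -23.4 r 60.57 Frad 2.6 Ftan 9.6 t 14.425
```

9.6 N, so the slack was taken up between -2° and -23°. I'll check that the force holds while driving.

```bash
python3 -m creep '[{"dx":-0.0029,"dy":0,"dz":-0.0056,"rx":0,"ry":0,"rz":0,"gripper":0},{"dx":-0.0063,"dy":0,"dz":-0.0109,"rx":0,"ry":0,"rz":0,"gripper":0},{"dx":-0.0102,"dy":0,"dz":-0.0157,"rx":0,"ry":0,"rz":0,"gripper":0},{"dx":-0.0147,"dy":0,"dz":-0.0202,"rx":0,"ry":0,"rz":0,"gripper":0}]'; python3 -c "
from h import *
st((.5398,-.0130))"
```

```text
time: 14.92
tool_pos: [0.5811, -0.0577, 0.2198]
tool_rot: [-1.568, -0.003, 0.0]
contact_force: [7.6, 6.6, 3.1]
opening: 0.0203
ang -47.3 r 60.82 Frad 0.3 Ftan 10.1 t 14.925
```

```bash
python3 -m creep '[{"dx":-0.0049,"dy":0,"dz":-0.004,"rx":0,"ry":0,"rz":0,"gripper":0},{"dx":-0.0101,"dy":0,"dz":-0.0074,"rx":0,"ry":0,"rz":0,"gripper":0},{"dx":-0.0157,"dy":0,"dz":-0.0102,"rx":0,"ry":0,"rz":0,"gripper":0},{"dx":-0.0216,"dy":0,"dz":-0.0125,"rx":0,"ry":0,"rz":0,"gripper":0},{"dx":-0.0277,"dy":0,"dz":-0.0141,"rx":0,"ry":0,"rz":0,"gripper":0},{"dx":-0.0339,"dy":0,"dz":-0.0151,"rx":0,"ry":0,"rz":0,"gripper":0},{"dx":-0.0401,"dy":0,"dz":-0.0154,"rx":0,"ry":0,"rz":0,"gripper":0},{"dx":-0.0464,"dy":0,"dz":-0.0151,"rx":0,"ry":0,"rz":0,"gripper":0},{"dx":-0.0526,"dy":0,"dz":-0.0141,"rx":0,"ry":0,"rz":0,"gripper":0},{"dx":-0.0587,"dy":0,"dz":-0.0125,"rx":0,"ry":0,"rz":0,"gripper":0}]'; python3 -c "
from h import *
st((.5398,-.0130))"
```

```text
time: 16.18
tool_pos: [0.5234, -0.0715, 0.22]
tool_rot: [-1.571, -0.006, -0.0]
contact_force: [11.9, 2.4, -0.2]
opening: 0.0205
ang -105.7 r 60.78 Frad -5.5 Ftan 10.8 t 16.175
```

```bash
python3 -m creep '[{"dx":-0.0057,"dy":0,"dz":0.0026,"rx":0,"ry":0,"rz":0,"gripper":0},{"dx":-0.0113,"dy":0,"dz":0.0056,"rx":0,"ry":0,"rz":0,"gripper":0},{"dx":-0.0165,"dy":0,"dz":0.0091,"rx":0,"ry":0,"rz":0,"gripper":0},{"dx":-0.0213,"dy":0,"dz":0.0132,"rx":0,"ry":0,"rz":0,"gripper":0},{"dx":-0.0257,"dy":0,"dz":0.0176,"rx":0,"ry":0,"rz":0,"gripper":0},{"dx":-0.0297,"dy":0,"dz":0.0225,"rx":0,"ry":0,"rz":0,"gripper":0},{"dx":-0.0332,"dy":0,"dz":0.0278,"rx":0,"ry":0,"rz":0,"gripper":0}]'; python3 -c "
from h import *
st((.5398,-.0130))"
```

```text
time: 17.05
tool_pos: [0.4897, -0.046, 0.2204]
tool_rot: [-1.576, -0.005, -0.001]
contact_force: [7.5, -8.1, 2.5]
opening: 0.0198
ang -146.6 r 60.0 Frad -1.8 Ftan 10.9 t 17.05
```

```bash
python3 -m creep '[{"dx":-0.0029,"dy":0,"dz":0.0056,"rx":0,"ry":0,"rz":0,"gripper":0},{"dx":-0.0051,"dy":0,"dz":0.0114,"rx":0,"ry":0,"rz":0,"gripper":0},{"dx":-0.0067,"dy":0,"dz":0.0175,"rx":0,"ry":0,"rz":0,"gripper":0},{"dx":-0.0077,"dy":0,"dz":0.0237,"rx":0,"ry":0,"rz":0,"gripper":0},{"dx":-0.0081,"dy":0,"dz":0.03,"rx":0,"ry":0,"rz":0,"gripper":0},{"dx":-0.0077,"dy":0,"dz":0.0362,"rx":0,"ry":0,"rz":0,"gripper":0},{"dx":-0.0067,"dy":0,"dz":0.0424,"rx":0,"ry":0,"rz":0,"gripper":0},{"dx":-0.0047,"dy":0,"dz":0.0495,"rx":0,"ry":0,"rz":0,"gripper":0},{"dx":-0.0047,"dy":0,"dz":0.0495,"rx":0,"ry":0,"rz":0,"gripper":0}]'; python3 -c "
from h import *
st((.5398,-.0130))"
```

```text
time: 18.18
tool_pos: [0.482, 0.0038, 0.2197]
tool_rot: [-1.576, 0.003, 0.0]
contact_force: [-4.7, -7.6, 7.3]
opening: 0.0198
ang 163.8 r 60.24 Frad 2.4 Ftan 8.6 t 18.175
```

Measured wheel angle is -196°, 173–194° past take-up with the force held at about 10 N. Now I'll open the jaws and lift clear.

```bash
python3 -m creep '[{"dx":0,"dy":0,"dz":0,"rx":0,"ry":0,"rz":0,"gripper":0.4},{"dx":0,"dy":0,"dz":0,"rx":0,"ry":0,"rz":0,"gripper":0.4},{"dx":0,"dy":0,"dz":0,"rx":0,"ry":0,"rz":0,"gripper":0.4},{"dx":0,"dy":0,"dz":0,"rx":0,"ry":0,"rz":0,"gripper":0.4},{"dx":0,"dy":-0.015,"dz":0,"rx":0,"ry":0,"rz":0,"gripper":0.4},{"dx":0,"dy":-0.04,"dz":0,"rx":0,"ry":0,"rz":0,"gripper":0.4},{"dx":0,"dy":-0.07,"dz":0,"rx":0,"ry":0,"rz":0,"gripper":0.4},{"dx":0,"dy":-0.1,"dz":0,"rx":0,"ry":0,"rz":0,"gripper":0.4},{"dx":-0.04,"dy":-0.12,"dz":-0.03,"rx":0,"ry":0,"rz":0,"gripper":0.4},{"dx":-0.08,"dy":-0.13,"dz":-0.06,"rx":0,"ry":0,"rz":0,"gripper":0.4},{"dx":-0.1,"dy":-0.13,"dz":-0.1,"rx":0,"ry":0,"rz":0,"gripper":0.4},{"dx":-0.1,"dy":-0.13,"dz":-0.15,"rx":0,"ry":0,"rz":0,"gripper":0.4},{"dx":-0.1,"dy":-0.13,"dz":-0.2,"rx":0,"ry":0,"rz":0,"gripper":0.4},{"dx":-0.1,"dy":-0.13,"dz":-0.2,"rx":0,"ry":0,"rz":0,"gripper":0.4}]'; python3 - <<'E'
from h import *
from cell import read_camera
p,d=read_camera("scene");cv2.imwrite("pics/s9.png",cv2.resize(p[110:230,210:350,::-1],None,fx=5,fy=5,interpolation=cv2.INTER_CUBIC))
q,d2=read_camera("top");cv2.imwrite("pics/t9.png",q[:,:,::-1])
# compare stem tip depths before/after
for n,a,b in(("scene",np.load('/tmp/scened.npy'),d),("top",np.load('/tmp/topd.npy'),d2)):
    for D in(a,b):
        P=cloud(n,D); m=(np.hypot(P[...,0]-.5403,P[...,1]+.0125)<.012)&(P[...,2]>.185)&(P[...,2]<.215); print(n,m.sum(),P[m][:,2].mean() if m.any() else None, np.sort(P[m][:,2])[-4:])
E
```

```text
time: 19.92
tool_pos: [0.3829, -0.1964, 0.3492]
tool_rot: [-1.571, 0.001, -0.004]
contact_force: [0.1, 1.5, -0.7]
opening: 0.0365
scene 16 0.1922730153307725 [0.19454568 0.19501594 0.19614222 0.19661098]
scene 20 0.19368949412204234 [0.1981958  0.19851482 0.1990198  0.20075147]
top 17 0.19277903997930015 [0.1967662  0.19677282 0.19696163 0.19860774]
top 17 0.19564240252506687 [0.19910094 0.19929656 0.19966117 0.20015248]
```

View pics/s9.png

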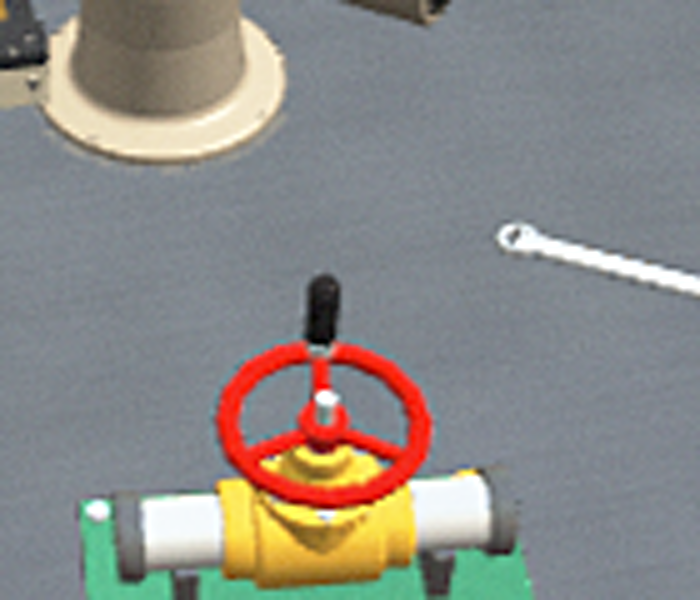

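View pics/t9.png

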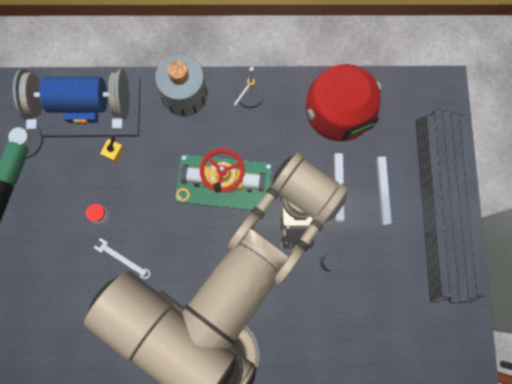

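The scene view shows the wheel released with its handle at about (322,310) in the crop. The top view shows the jar (95,212), magnet (112,150), spanner, tubes, billet (328,262) and ring (183,195) where they were. The stem depth is 2.9 mm above the start in the top view and 1.4 mm in the scene view by the mean reading; about 2.9–3.5 mm is expected. Handing in.

```bash
python3 -c "
from cell import robot
print(robot.hand_in())"
```

```text
the job is handed in; nothing more can be done
None
```

I opened the valve anticlockwise until the stem met its back-seat, then backed it off about half a nut turn. I let go of the wheel, lifted clear and handed the job in at about 20 s of the 72 s; no verdict was reported.

- **Back-seat:** driving the nut took about 10 N at the handle. At a wheel angle of about 452° the force jumped to 16.9 N and stayed at 16.1 N when paused, so the stem was seated and well below the 22 N limit.
- **Backing off:** going clockwise, the slack took about 1 N. The nut took up somewhere between -2° and -23° of wheel angle, which makes the slack about 90–115°. I stopped at -196°, so the nut turned 173–194° after take-up. About 8° of that should be the seat's spring, leaving the stem roughly 2.3–2.6 mm below the seat.
- **Stem height check:** the change from start to end should have been about 2.9–3.5 mm. The top camera gave about 2.9 mm. The scene camera gave only 1.4 mm by its mean but about 3 mm by its highest points, so it agrees only loosely; at roughly 3 mm per pixel it is a weak check.
- **Other things:** in the last top picture the ring, tubes, jar, magnet, billet and spanner look unmoved; I judged this by eye.
- **Refused call:** my first move call was rejected because its rows lacked some keys, and nothing moved.

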